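Aim the treat chute at the bowl and hold the portion dial at its third click

TASK

Set the treat dispenser's chute: swivel it so that it points at the middle of the bowl and tip it down to 30 degrees below level. Then turn the spring-return portion dial clockwise, past its first two clicks to the third (not on to the fourth), and keep holding it there against its spring: finish while still holding the dial with the fingers. Do not shift the bowl, the brush, the tag clip or the canister.

Things in the scene. Friction and masses are not known exactly. Their poses are not given: they have to be found in the camera images.
- dispenser: Treat dispenser fixed to the counter: grey housing 140 (x) x 335 (y) x 100 mm high. Origin on the counter under the dial's axis; in its frame (z up) the housing spans y = -130 to +205, x = -70 to +70 mm. Clear hopper (100 mm across, top at 214 mm) at y = +155 mm, chute turret at y = -100 mm. Five black ribs round the dial mark rest and clicks 1 to 4, each rib longer than the last.
- pivot (a point): Point where the chute's vertical swivel axis and level tilt axis cross, 155 mm above the counter, at (0, -100) mm in the dispenser's frame. Axes as the dispenser's.
- swivel (a joint): Swivel of the chute about the vertical through pivot, rad, -1.0 to 1.0; 0 when the chute points along the dispenser's -y, growing counterclockwise seen from above (towards the dispenser's +x). Stays where it is left; friction 0.15 N m.
- chute (a joint): Tilt of the chute about the level axis through pivot, rad, -0.35 to 0.95; 0 when level, growing as the mouth goes down (0.52 = 30 degrees down). Stays where it is left; friction 0.25 N m.
- tab (a point): Grip point in the upright black tab on the chute's roof, at (95, 0, 39) mm from pivot in the chute's frame, whose axes this point has (x along the chute to its mouth, y sideways, z up from the roof). The tab is 34 mm long (x), 12 mm thick (y), z = 12 to 52 mm: pinch it from above across the 12 mm. The chute is a grey tube 50 mm wide, 24 mm high, its roof ending 130 mm from pivot.
- mouth (a point): Upper side of the lip at the chute's open end, 150 mm along the chute from pivot and 9 mm below its centre line; same axes as tab.
- dial (a joint): Turn of the portion dial, rad, 0 to 1.7, clockwise seen from above; rest is 0. Clicks every 0.4 rad: first 0.4, second 0.8, third 1.2, fourth 1.6. A spring drives it back to 0 from everywhere (0.04 N m at rest, 0.11 N m at the third click; the clicks add or take off 0.03 N m), so it stays at no click by itself.
- dial_grip (a point): Grip point in the dial's bar, on the vertical dial axis, 146 mm above the counter, 11 mm below its top; x along the bar to its white-marked pointer end (at rest 0.97 rad clockwise from the dispenser's x axis), z up. The black bar is 56 mm long, 14 mm thick, its top at 157 mm, on a disc 62 mm across with its top at 122 mm: pinch it from above across the 14 mm.
- bowl: Loose turquoise stoneware bowl, rim radius 70 mm, 50 mm high, 0.3 to 0.6 kg, off the dispenser's -y end. Origin in the middle of its underside. At 30 degrees of tilt the chute's lip passes above its rim.
- brush: Bystander: rubber slicker brush lying on the counter, 75 mm wide, 200 mm long along its y, 25 mm high.
- tag_clip: Bystander: small steel tag clip lying on the counter, 46 x 84 mm, 9 mm thick.
- canister: Bystander: closed tin canister, 94 mm across, 118 mm high; origin in the middle of its underside.
Mind the look-alikes: they are no part of the job. Of the things that look like the bowl, the smallest one is meant.

How it is judged (in metres and radians):
On the way, in this order (a step that is already met when the one before it is completed fails the run):
1. the chute points at the middle of the bowl and is tipped 30 degrees down (y of bowl in the frame of mouth between -0.025 and 0.025 m and value of joint chute between 0.4 and 0.65 rad), for 0.2 s.
2. the dial is held at its third click (value of joint dial between 1.06 and 1.36 rad), for 0.5 s.
At the end, for the whole second after the job is handed in: The chute's line passes within 25 mm of the bowl's centre, its tilt is 0.52 rad (0.40 to 0.65), and the fingers hold the dial at the third click, 1.2 rad (1.06 to 1.36), against its spring (all of step 1 and all of step 2 and contact force between the fingers and dispenser above 0.5 N); the arm keeps its last pose, push and grip.
It fails at once if the dial is turned on towards the fourth click (value of joint dial above 1.45 rad).
It fails at once if the bowl is shifted (distance of bowl from where it was at the start of the episode above 0.02 m).
It fails at once if a bystander is disturbed (distance of any of brush, tag_clip, canister from where it was at the start of the episode above 0.02 m).
It also fails if it takes over 43 s, if anything falls off the work surface, if the arm or the gripper's body presses on something with over 40 N, if the wrist force passes 120 N, or if a joint passes its speed limit or range.

ROBOT

A 6-joint arm with a two-finger parallel gripper is mounted at the origin on the work surface. World frame = base frame: x ahead of the robot, y to its left, z up, the work surface at z = 0. Lengths are in m, angles in degrees, forces in N, time in s.
With the tool pointing down it reaches from about 0.35 to 0.875 m from the base axis. Payload 4.2 kg.
Tool frame: the origin (TCP) lies midway between the tips of the shut fingers; the grasp point (between the pads) lies r.grasp_offset behind it (r.grasp_offset is the distance from the TCP to the grasp point, in m); z points along the fingers, x is the direction in which the jaws open and shut, and the axes are right-handed (so a half turn about z gives the same grasp; the last joint's range is limited). The gripper opens to 87 mm and grips with 3 to 60 N. Pads are 19 mm wide; open, the fingers measure 117 mm over their backs; the gripper's body (75 mm by 190 mm) begins 51 mm behind the grasp point.
Start: joints at [78.014, 22.042, 0.453, 0, -68.411, -14.817], TCP at [0.282, 0.558, 0.223] pointing down, gripper open.
Joint ranges: [-179.83, 179.83], [-69.29, 118.12], [-61.27, 80.66], [-181.25, 117.63], [-171.15, -9.14], [-177.46, 177.46]. Speed limits (degrees/s): [159.86, 159.86, 180, 180, 180, 180].

INTERFACE

Orientations are given as a 3x3 rotation matrix whose columns are the frame's x, y, z axes.
In Python, from station import r gives the robot as it stands.
- The arm moves only by the tool drive_tool, never from a script. Its argument "commands" is one flat list of numbers, 5 for each row, row after row: the opening, from 0 (shut) to 1 (fully open), then the shift along the world's x, y, z normalised to -1 to 1, where 1 is 400 mm, then the turn about the world's z normalised to -1 to 1, where 1 is 1.5 rad. In form: [fingers, x, y, z, roll, fingers, x, y, z, roll, ...]. A call has 1 to 12 rows; each row is the pose to reach, as a shift and turn from the pose commanded when the call began; what a row does not reach only later rows make up. A row lasts 1/10 s, in which the tool goes at most 50 mm and 8.59 degrees, less where a joint would pass 70% of its speed; a pose out of reach is approached as far as the arm can. A call with a number of a shift or a turn outside -1 to 1 is refused whole. A call with a gripper value outside its range is refused whole. The fingers move at their own pace and stop on an object; the grip force is fixed at half the most. Time passes only in rows, so rows that repeat a pose let the fingers close. It gives the time, the measured TCP pose, the force and the opening at its end, in the units of the state.
- r.sense(): the state, without advancing time (a new reading comes with each control period).
- r.capture(name): name is "scene" or "top" or "wrist"; returns the picture (480x640x3 uint8, blue, green, red); there is no depth.
- r.get_calibration(name): a dict with "intrinsics" (3x3 intrinsics, pixels), "eye" and "attitude" of the camera in the world. Camera axes: x right, y down, z forward; pixel columns grow to the right and rows downward; lengths in m; the calibration is good to about 2 mm. A picture is of the moment at which its call begins: read the wrist's pose just before it. get_calibration takes no time and is no camera call; for the wrist camera it gives the pose at the moment of the call.
- r.finish_job(): hands the job in, once; it reports no verdict.
The state is a dict: "time_s": time; "joints": joint angles; "joint_velocities": joint speeds; "effort": joint torques, N m; "tcp_pos": TCP position; "ee_rot": TCP orientation; "wrist_force": force on the tool from outside, world axes, zero at the start; "moment": the same for the moment, N m; "gripper_width": opening from 0.0 (shut) to 1.0 (fully open).
Only numpy, scipy, OpenCV 4.12 (cv2) and the standard library are available. Lean on these libraries where they do the work, as an engineer would, in place of code of your own. Each camera call takes 0.05 s, during which the arm holds its last target. There are 200 camera calls.

## Working session

There is one attempt and no reset: what is moved stays moved. The work goes in short steps, Python scripts to look and compute and a tool call to move; the robot and the scene stay as the last step left them, time stands still between calls to the robot, and variables do not carry over. Pictures are saved under pics/ and viewed, on a budget of 10 in all, crops included, one or two more only if the job needs it, and the job is handed in when it is done.

Besides the shell and the picture viewer there is one more tool, called by a JSON object that holds its "api" and its "payload", one argument or row to a line. drive_tool: Moves the arm, as the interface text tells. Its arguments: {"type":"object","properties":{"commands":{"type":"array","items":{"type":"number"}}},"required":["commands"]}

```bash
mkdir -p pics; ls; python3 - <<'E'
from station import r
import cv2
print(r.sense(), r.grasp_offset)
for n in("scene","top"):
    cv2.imwrite(f"pics/{n}0.png",r.capture(n)); print(r.get_calibration(n))
E
```

```text
pics
{'time_s': 0.0, 'joints': array([ 7.80143143e+01,  2.20928868e+01,  3.80271206e-01, -2.89567478e-02,
       -6.84095789e+01, -1.48154135e+01]), 'joint_velocities': array([0.01449996, 0.06889702, 0.09901925, 0.0081725 , 0.03167797,
       0.00126996]), 'effort': array([-1.74753994e-03, -3.90671718e+01,  1.87404263e+01,  4.21996281e+00,
        1.09614540e-02, -1.94722716e-04]), 'tcp_pos': array([0.28153468, 0.55733914, 0.22144063]), 'ee_rot': array([[-4.51060110e-01, -8.92493116e-01, -9.02568187e-04],
       [-8.92490906e-01,  4.51061004e-01, -1.98856717e-03],
       [ 2.18189582e-03, -9.14294267e-05, -9.99997615e-01]]), 'wrist_force': array([0.88288917, 0.18008574, 0.72518439]), 'moment': array([-0.00544531,  0.03356193,  0.01967333]), 'gripper_width': 0.996433757932204} 0.0187
{'intrinsics': array([[558.91266625,   0.        , 317.38025322],
       [  0.        , 558.91266625, 240.9465336 ],
       [  0.        ,   0.        ,   1.        ]]), 'eye': array([ 1.29375135, -0.16573915,  1.01236925]), 'attitude': array([[ 0.09904414,  0.76328453, -0.6384254 ],
       [ 0.99496276, -0.06598785,  0.07546335],
       [ 0.01547169, -0.6426837 , -0.76597538]])}
{'intrinsics': array([[474.62176866,   0.        , 321.63449775],
       [  0.        , 474.62176866, 240.55176804],
       [  0.        ,   0.        ,   1.        ]]), 'eye': array([ 0.36207656, -0.07624264,  1.01969965]), 'attitude': array([[-0.05722373, -0.97457042,  0.21665164],
       [-0.99834009,  0.05444156, -0.01879335],
       [ 0.00652058, -0.21736744, -0.97606807]])}
```

View pics/top0.png

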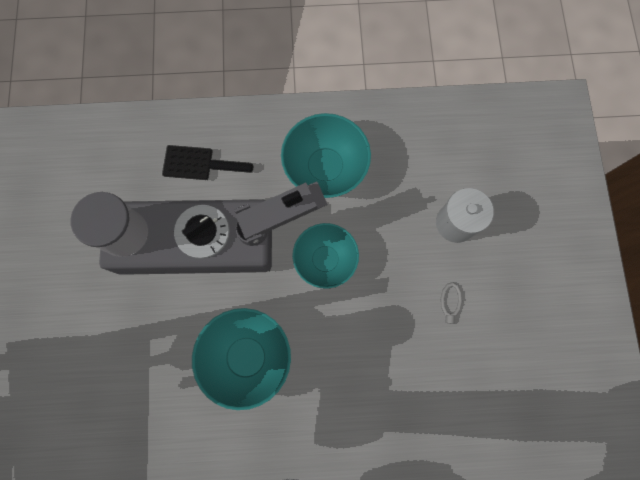

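View pics/scene0.png

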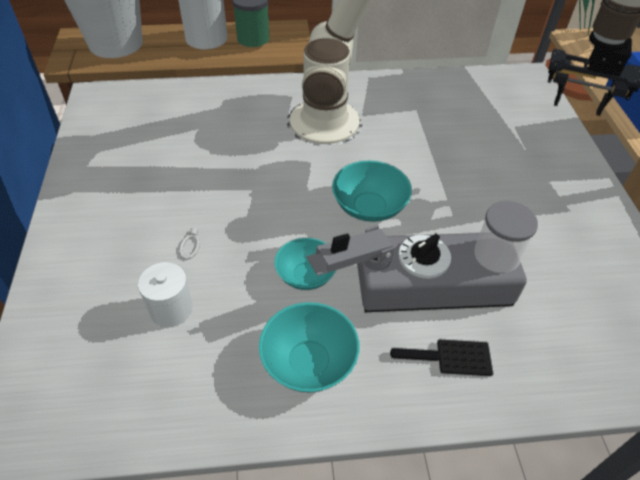

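Bowl look-alikes (top picture): (326,155), (326,256) and (242,359). The middle one looks smallest. The chute's tab is at (292,198) and the dial at about (202,231). I'll check in a close crop and measure the rims.

```bash
cat > h.py <<'E'
import numpy as np, cv2
from station import r
def ray(n,u,v,z,c=None):
    c=c or r.get_calibration(n); d=c["attitude"]@np.linalg.inv(c["intrinsics"])@[u,v,1]
    return c["eye"]+d*(z-c["eye"][2])/d[2]
def proj(n,P,c=None):
    c=c or r.get_calibration(n); q=(np.atleast_2d(P)-c["eye"])@c["attitude"]@c["intrinsics"].T
    return q[:,:2]/q[:,2:]
E
python3 - <<'E'
from h import *
im=cv2.imread("pics/top0.png")
cv2.imwrite("pics/c1.png",cv2.resize(im[135:300,65:385],None,fx=2.5,fy=2.5,interpolation=cv2.INTER_CUBIC))
hsv=cv2.cvtColor(im,cv2.COLOR_BGR2HSV)
m=cv2.inRange(hsv,(80,90,40),(100,255,255))
for c in cv2.findContours(m,cv2.RETR_EXTERNAL,cv2.CHAIN_APPROX_NONE)[0]:
    if cv2.contourArea(c)<500: continue
    P=np.array([ray("top",*p[0],.05)[:2] for p in cv2.convexHull(c)]).astype(np.float32)
    A=np.c_[2*P,np.ones(len(P))]; s=np.linalg.lstsq(A,(P**2).sum(1),rcond=None)[0]
    print(cv2.boundingRect(c),s[:2],np.sqrt(s[2]+s[0]**2+s[1]**2))
E
```

```text
(192, 308, 99, 102) [0.34899072 0.07824744] 0.09741122737316789
(293, 223, 66, 65) [ 0.54638901 -0.10094106] 0.06843066354185194
(281, 114, 90, 84) [ 0.76932994 -0.11450658] 0.09744124304120287
```

View pics/c1.png

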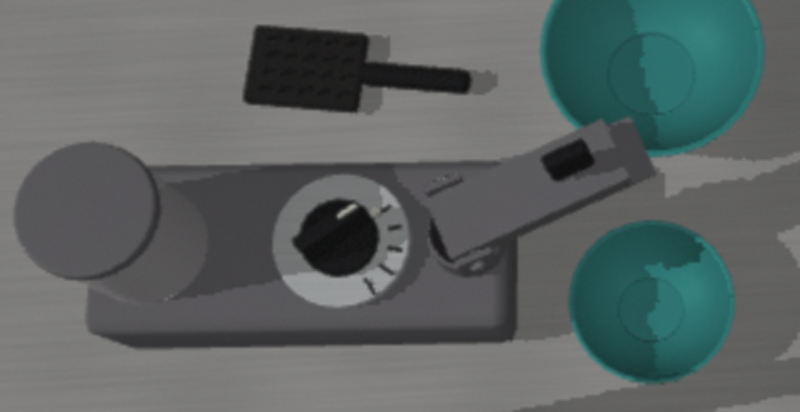

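```bash
python3 - <<'E'
from h import *
def c(u,v,z): 
    p=ray("top",65+u/2.5,135+v/2.5,z)[:2].round(4); print((u,v,z),p); return p
print("hopper");c(86,210,.214);a=c(14,210,.214);b=c(158,210,.214);print(np.linalg.norm(a-b))
print("dialface");c(340,241,.1);c(340,241,.122)
print("bar ends");c(297,244,.157);c(372,210,.157);c(340,238,.157)
print("housing end");c(517,170,.1);c(517,325,.1);c(514,345,0)
print("upper edge");c(160,167,.1);c(430,162,.1)
print("lower edge");c(95,332,.1);c(505,328,.1)
print("tab top");c(568,158,.19);c(568,158,.21)
print("tube end corners");c(603,118,.16);c(655,176,.16);c(632,187,.16)
E
```

```text
hopper
(86, 210, 0.214) [0.6012 0.2947]
(14, 210, 0.214) [0.604  0.3448]
(158, 210, 0.214) [0.5984 0.2444]
0.10055605401963622
dialface
(340, 241, 0.1) [0.5982 0.1447]
(340, 241, 0.122) [0.5926 0.1394]
bar ends
(297, 244, 0.157) [0.5831 0.163 ]
(372, 210, 0.157) [0.6063 0.107 ]
(340, 238, 0.157) [0.5859 0.131 ]
housing end
(517, 170, 0.1) [0.6494 0.0021]
(517, 325, 0.1) [0.5226 0.0065]
(514, 345, 0) [0.5227 0.0186]
upper edge
(160, 167, 0.1) [0.6678 0.2893]
(430, 162, 0.1) [0.66  0.072]
lower edge
(95, 332, 0.1) [0.5356 0.3358]
(505, 328, 0.1) [0.5208 0.0159]
tab top
(568, 158, 0.19) [ 0.6284 -0.0431]
(568, 158, 0.21) [ 0.6219 -0.0439]
tube end corners
(603, 118, 0.16) [ 0.6684 -0.0699]
(655, 176, 0.16) [ 0.6202 -0.1068]
(632, 187, 0.16) [ 0.6125 -0.089 ]
```

```bash
python3 - <<'E'
from h import *
from scipy.optimize import least_squares
O=np.array([.594,.138]); yaw=-.04
R=np.array([[np.cos(yaw),-np.sin(yaw)],[np.sin(yaw),np.cos(yaw)]])
piv=np.r_[O+R@[0,-.1],.155]; print(piv)
def loc(s,t,p):
    a=yaw-np.pi/2+s; ex=np.r_[np.cos(a)*np.cos(t),np.sin(a)*np.cos(t),-np.sin(t)]; ey=np.r_[-np.sin(a),np.cos(a),0]
    return piv+np.array([ex,ey,np.cross(ex,ey)]).T@p
tt=[.095,0,.045]
for st in [(.48,-.3),(.48,-.15),(.48,0),(.48,.2)]:
    print(st,loc(*st,[.095,0,.039]).round(3),[proj(n,[loc(*st,tt),loc(*st,[.13,.025,.012]),loc(*st,[.13,-.025,.012])]).round(0).tolist() for n in("top","scene")])
im=cv2.imread("pics/scene0.png")
cv2.imwrite("pics/c2.png",cv2.resize(im[200:320,260:460],None,fx=4,fy=4,interpolation=cv2.INTER_CUBIC))
E
```

```text
[0.59000107 0.03807999 0.155     ]
(0.48, -0.3) [ 0.624 -0.034  0.22 ] [[[285.0, 195.0], [300.0, 176.0], [314.0, 200.0]], [[347.0, 233.0], [334.0, 258.0], [320.0, 240.0]]]
(0.48, -0.15) [ 0.628 -0.042  0.208] [[[290.0, 195.0], [304.0, 178.0], [317.0, 201.0]], [[342.0, 239.0], [330.0, 265.0], [317.0, 247.0]]]
(0.48, 0) [ 0.63  -0.048  0.194] [[[295.0, 195.0], [306.0, 181.0], [318.0, 203.0]], [[338.0, 245.0], [329.0, 272.0], [315.0, 254.0]]]
(0.48, 0.2) [ 0.633 -0.053  0.174] [[[298.0, 197.0], [306.0, 186.0], [318.0, 207.0]], [[334.0, 253.0], [328.0, 280.0], [315.0, 263.0]]]
```

View pics/c2.png

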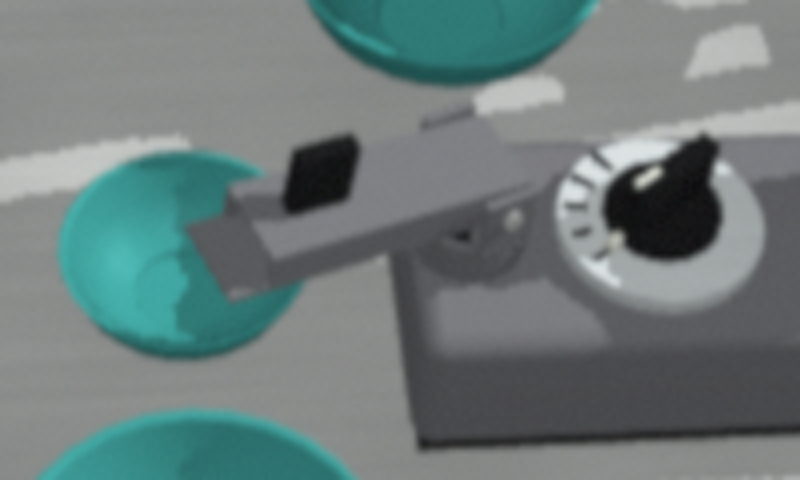

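```bash
cat >> h.py <<'E'
yaw=-.04; piv=np.array([.590,.038,.155])
def loc(s,t,p,o=(0,0,0)):
    a=yaw-np.pi/2+s; ex=np.r_[np.cos(a)*np.cos(t),np.sin(a)*np.cos(t),-np.sin(t)]; ey=np.r_[-np.sin(a),np.cos(a),0]
    return piv+o+np.array([ex,ey,np.cross(ex,ey)]).T@p
E
python3 - <<'E'
from h import *
from scipy.optimize import least_squares
C={n:r.get_calibration(n) for n in("top","scene")}
obs=[("top",[.13,.025,.012],(306.2,182.2)),("top",[.13,-.025,.012],(317.4,209.8)),("scene",[.13,-.025,.012],(318,247.5)),("scene",[.13,.025,.012],(328,264.5)),
("top",[.095,0,.048],(292.2,198.5)),("scene",[.095,0,.045],(340.5,241.5))]
def f(x,w=1): return np.r_[np.concatenate([proj(n,loc(x[0],x[1],np.array(p),np.r_[x[2:],0]),C[n])[0]-q for n,p,q in obs]),x[2:]/.002]
s=least_squares(f,[.4,-.1,0,0]); print(s.x,s.fun.round(1)); print(loc(*s.x[:2],np.r_[.095,0,.039],np.r_[s.x[2:],0]))
E
```

```text
[ 4.00206947e-01 -6.85246904e-02  1.62464790e-04  4.05470652e-03] [-0.1  1.9 -0.5 -2.2 -1.9 -0.2 -0.2  1.3 -0.2 -0.4 -0.7 -1.8  0.1  2. ]
[ 0.62262711 -0.04414092  0.20041322]
```

{"api": "drive_tool", "payload": {
  "commands": [1,0.2,-0.375,0.2,-0.25,1,0.4,-0.75,0.2,-0.496,1,0.4,-0.75,0.2,-0.496,1,0.4,-0.75,0.2,-0.496,1,0.4,-0.75,0.2,-0.496,1,0.4,-0.75,0.2,-0.496,1,0.4,-0.75,0.2,-0.496,1,0.4,-0.75,0.2,-0.496,1,0.4,-0.75,0.2,-0.496]
}}

```text
time_s: 1.0
tcp_pos: [0.4421, 0.2568, 0.3025]
ee_rot: [[-0.937, -0.349, -0.0], [-0.349, 0.937, 0.0], [0.0, 0.0, -1.0]]
wrist_force: [0.0, 0.3, -0.4]
gripper_width: 1.001
```

{"api": "drive_tool", "payload": {
  "commands": [1,0.45,-0.755,-0.0575,0,1,0.45,-0.755,-0.0575,0,1,0.45,-0.755,-0.0575,0,1,0.45,-0.755,-0.0575,0,1,0.45,-0.755,-0.0575,0,1,0.45,-0.755,-0.0575,0,1,0.45,-0.755,-0.0575,0,1,0.45,-0.755,-0.0575,0,1,0.45,-0.755,-0.0575,0,1,0.45,-0.755,-0.0575,0,1,0.45,-0.755,-0.0575,0]
}}

```text
time_s: 2.1
tcp_pos: [0.6215, -0.0423, 0.2799]
ee_rot: [[-0.935, -0.354, 0.0], [-0.354, 0.935, 0.0], [-0.0, 0.0, -1.0]]
wrist_force: [0.8, 0.8, 0.4]
gripper_width: 0.997
```

```bash
python3 - <<'E'
from h import *
print(r.sense()["ee_rot"].round(3),r.sense()["joints"].round(0))
print(r.get_calibration("wrist"))
print(proj("wrist",[loc(.4,-.0685,np.r_[.095,0,z],[0,.004,0]) for z in(.039,.052)]), proj("wrist",[[.594,.138,.157],[.594,.142,.157]]))
cv2.imwrite("pics/w1.png",r.capture("wrist"))
E
```

```text
[[-0.935 -0.354  0.   ]
 [-0.354  0.935  0.   ]
 [-0.     0.    -1.   ]] [ 11.  20.   6.  -0. -76.  10.]
{'intrinsics': array([[337.2726371 ,   0.        , 320.50915856],
       [  0.        , 337.2726371 , 242.57575277],
       [  0.        ,   0.        ,   1.        ]]), 'eye': array([ 0.65085746, -0.12078737,  0.44271137]), 'attitude': array([[-9.35162443e-01, -3.38110405e-01, -1.05605680e-01],
       [-3.54219148e-01,  8.92663480e-01,  2.78712587e-01],
       [ 3.47081145e-05,  2.98049098e-01, -9.54550540e-01]])}
[[319.76013824 250.16485421]
 [319.72093647 257.07255435]] [[283.49371522 401.26210972]
 [282.25325765 404.18100865]]
```

View pics/w1.png

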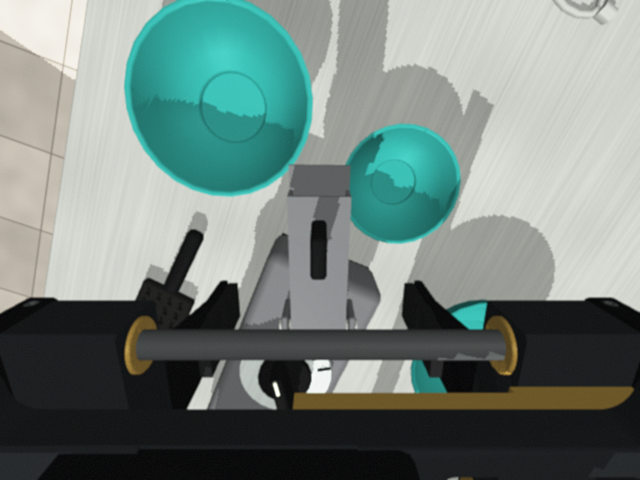

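The tab is at (318,250), matching the prediction (320,250–257). The chute is aligned with the jaws, so I'll descend and pinch.

{"api": "drive_tool", "payload": {
  "commands": [1,0,0,-0.1,0,1,0,0,-0.2,0,1,0,0,-0.245,0,1,0,0,-0.245,0,1,0,0,-0.245,0,0,0,0,-0.245,0,0,0,0,-0.245,0,0,0,0,-0.245,0,0,0,0,-0.245,0,0,0,0,-0.245,0,0,0,0,-0.245,0,0,0,0,-0.245,0]
}}

```text
time_s: 3.35
tcp_pos: [0.6218, -0.0442, 0.1815]
ee_rot: [[-0.936, -0.351, -0.0], [-0.351, 0.936, -0.0], [0.0, -0.0, -1.0]]
wrist_force: [0.6, -0.3, -0.3]
gripper_width: 0.453
```

```bash
python3 - <<'E'
from h import *
s=r.sense(); T=s["tcp_pos"]; print(T,s["wrist_force"],s["gripper_width"])
cur=np.array([.622,-.0441,.182])
pv=np.array([0,.003,0]); d=np.array([.5464,-.1009])-(piv+pv)[:2]; sw=np.arctan2(d[1],d[0])+np.pi/2-yaw; print("swivel",sw,np.hypot(*d))
g=np.r_[.095,0,.039]; base=loc(.4,-.0685,g,pv)
k=12
for i in range(1,k+1):
    a=i/k; s_=.4+(sw-.4)*a; t=-.0685+(.54+.0685)*a
    print(((loc(s_,t,g,pv)-base)/.4).round(3),round((s_-.4)/1.5,3))
E
```

```text
[ 0.62180753 -0.04421484  0.18151368] [ 0.57521768 -0.29694367 -0.2744208 ] 0.4525800789068498
swivel -0.25810271547101055 0.14844719599911613
[-0.01  -0.009 -0.012] -0.037
[-0.022 -0.018 -0.024] -0.073
[-0.034 -0.025 -0.036] -0.11
[-0.046 -0.03  -0.049] -0.146
[-0.06  -0.035 -0.061] -0.183
[-0.073 -0.038 -0.074] -0.219
[-0.087 -0.04  -0.087] -0.256
[-0.101 -0.04  -0.1  ] -0.292
[-0.115 -0.039 -0.113] -0.329
[-0.129 -0.036 -0.126] -0.366
[-0.143 -0.032 -0.139] -0.402
[-0.156 -0.027 -0.152] -0.439
```

{"api": "drive_tool", "payload": {
  "commands": [0,0,0,0,0,0,0,0,0,0,0,0,0,0,0,0,0,0,0,0,0,0,0,0,0,0,0,0,0,0,0,0,0,0,0,0,0,0,0,0]
}}

```text
time_s: 4.15
tcp_pos: [0.6224, -0.044, 0.1816]
ee_rot: [[-0.936, -0.351, 0.002], [-0.351, 0.936, 0.0], [-0.002, -0.0, -1.0]]
wrist_force: [3.2, 0.7, -2.3]
gripper_width: 0.133
```

{"api": "drive_tool", "payload": {
  "commands": [0,-0.01,-0.009,-0.012,-0.037,0,-0.022,-0.018,-0.024,-0.073,0,-0.034,-0.025,-0.036,-0.11,0,-0.046,-0.03,-0.049,-0.146,0,-0.06,-0.035,-0.061,-0.183,0,-0.073,-0.038,-0.074,-0.219,0,-0.087,-0.04,-0.087,-0.256,0,-0.101,-0.04,-0.1,-0.292,0,-0.115,-0.039,-0.113,-0.329,0,-0.129,-0.036,-0.126,-0.366,0,-0.143,-0.032,-0.139,-0.402,0,-0.156,-0.027,-0.152,-0.439]
}}

```text
time_s: 5.35
tcp_pos: [0.5623, -0.0545, 0.1236]
ee_rot: [[-0.955, 0.296, 0.008], [0.296, 0.955, 0.0], [-0.008, 0.003, -1.0]]
wrist_force: [3.5, 1.6, 6.5]
gripper_width: 0.136
```

{"api": "drive_tool", "payload": {
  "commands": [0,0,0,0,0,0,0,0,0,0,0,0,0,0,0,0,0,0,0,0,0,0,0,0,0]
}}

```text
time_s: 5.85
tcp_pos: [0.5617, -0.0543, 0.1228]
ee_rot: [[-0.956, 0.295, 0.006], [0.295, 0.956, 0.001], [-0.005, 0.003, -1.0]]
wrist_force: [2.9, 3.4, 6.4]
gripper_width: 0.136
```

```bash
python3 - <<'E'
from h import *
from scipy.optimize import least_squares
s=r.sense(); T=s["tcp_pos"]-s["ee_rot"][:,2]*r.grasp_offset; print(T,s["wrist_force"],s["gripper_width"])
x=least_squares(lambda x:loc(x[0],x[1],np.r_[.095,0,.039],[0,.003,0])-T,[-.25,.5]);print(x.x,x.fun)
im=r.capture("top"); cv2.imwrite("pics/top2.png",im)
cv2.imwrite("pics/c3.png",cv2.resize(im[135:300,185:385],None,fx=3.5,fy=3.5,interpolation=cv2.INTER_CUBIC))
cv2.imwrite("pics/w2.png",r.capture("wrist"))
E
```

```text
[ 0.56157488 -0.05427468  0.14152077] [2.88033599 3.40896554 6.36782073] 0.13600287355414759
[-0.24994162  0.52429824] [-0.00066848 -0.00224059 -0.00031696]
```

View pics/w2.png

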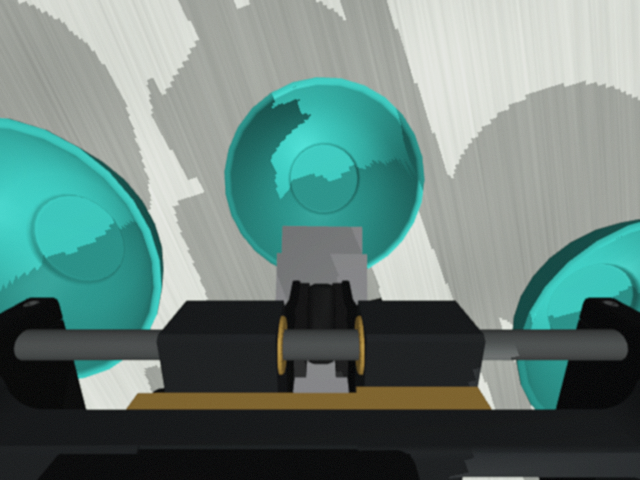

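```bash
python3 - <<'E'
from h import *
for t in(.4,.46,.52,.58,.64): print(t,proj("wrist",[loc(-.25,t,np.r_[.15,y,-.009],[0,.003,0]) for y in(.025,-.025)]).round(1).tolist())
E
```

```text
0.4 [[280.1, 221.8], [363.3, 221.2]]
0.46 [[281.9, 225.3], [361.6, 224.7]]
0.52 [[283.6, 229.3], [360.1, 228.8]]
0.58 [[285.1, 233.8], [358.7, 233.3]]
0.64 [[286.4, 238.7], [357.5, 238.2]]
```

{"api": "drive_tool", "payload": {
  "commands": [0.6,0,0,0,0,0.6,0,0,0,0,0.6,0,0,0,0,0.6,0,0,0,0,0.6,0,0,0,0,0.6,0,0,0,0,0.6,0,0,0,0,0.6,0,0,0.1,0,0.6,0,0,0.2,0,0.6,0,0,0.32,0,0.6,0,0,0.32,0,0.6,0,0,0.32,0]
}}

```text
time_s: 7.15
tcp_pos: [0.5599, -0.0547, 0.25]
ee_rot: [[-0.955, 0.295, 0.003], [0.295, 0.955, 0.001], [-0.003, 0.002, -1.0]]
wrist_force: [0.1, 0.4, -0.0]
gripper_width: 0.601
```

```bash
python3 - <<'E'
from h import *
im=r.capture("wrist"); cv2.imwrite("pics/w3.png",im); print(r.sense()["tcp_pos"],r.sense()["gripper_width"])
for t in(.4,.46,.52,.58,.64): print(t,proj("wrist",[loc(-.25,t,np.r_[.15,y,-.009],[0,.003,0]) for y in(.025,-.025)]+[loc(-.25,t,np.r_[.13,0,.012],[0,.003,0]),loc(-.25,t,np.r_[.112,0,.052],[0,.003,0])]).round(1).tolist())
E
```

```text
[ 0.5590736  -0.05473586  0.24840206] 0.597566710516641
0.4 [[292.3, 191.8], [344.5, 191.3], [318.4, 207.7], [318.1, 220.4]]
0.46 [[293.1, 194.8], [343.9, 194.4], [318.5, 208.9], [318.2, 218.2]]
0.52 [[293.9, 198.2], [343.4, 197.8], [318.6, 210.5], [318.3, 216.6]]
0.58 [[294.5, 202.0], [342.8, 201.5], [318.6, 212.6], [318.3, 215.6]]
0.64 [[295.2, 206.0], [342.4, 205.5], [318.7, 215.0], [318.4, 215.2]]
```

View pics/w3.png

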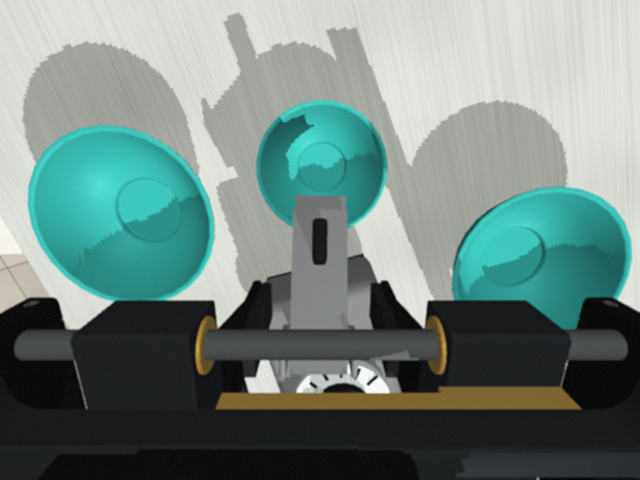

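Lip at (295–347,196) gives a tilt of about 0.50. The chute's centre line, column 320, passes through the bowl centre (321,165). Next is the dial's bar angle, from an enlarged crop.

```bash
python3 - <<'E'
from h import *
im=cv2.imread("pics/top0.png")
k=cv2.resize(im[200:262,170:235],None,fx=9,fy=9,interpolation=cv2.INTER_CUBIC)
k=cv2.convertScaleAbs(k,alpha=1.7,beta=10)
O=np.array([.594,.1395]); 
for a,c in((-1.01,(0,255,0)),(-1.1,(0,0,255))):
    u=np.r_[np.cos(a),np.sin(a)]; n=np.r_[-u[1],u[0]]
    P=[np.r_[O+sx*.028*u+sy*.007*n,.157] for sx,sy in((1,1),(1,-1),(-1,-1),(-1,1))]
    q=(proj("top",P)-[170,200]+.5)*9-.5
    cv2.polylines(k,[q.astype(int)],True,c,1)
cv2.imwrite("pics/c4.png",k)
E
```

```text
(no output)
```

View pics/c4.png

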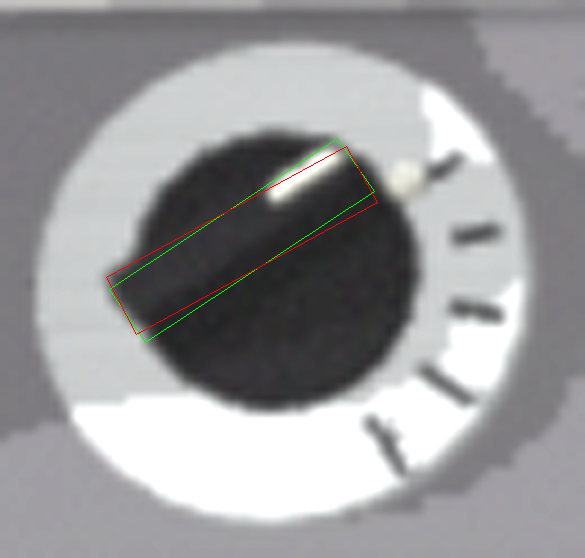

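The bar angle matches −1.01 rad (mark slope from (270,195) to (330,155)). The disc centre (278,270 in the crop) and the mark put the axis about 2–4 mm further in +x than I had it, so I'll use (0.5965, 0.140).

{"api": "drive_tool", "payload": {
  "commands": [0.6,0.02,0.12,0,0.1,0.6,0.045,0.24,0,0.2,0.6,0.07,0.36,0,0.3,0.6,0.092,0.487,0,0.4,0.6,0.092,0.487,0,0.5,0.6,0.092,0.487,0,0.574,0.6,0.092,0.487,0,0.574,0.6,0.092,0.487,0,0.574,0.6,0.092,0.487,0,0.574,0.6,0.092,0.487,0,0.574]
}}

```text
time_s: 8.2
tcp_pos: [0.5961, 0.1394, 0.2485]
ee_rot: [[-0.847, -0.531, -0.0], [-0.531, 0.847, -0.0], [0.0, 0.0, -1.0]]
wrist_force: [-1.0, 0.6, 0.5]
gripper_width: 0.598
```

{"api": "drive_tool", "payload": {
  "commands": [0.6,0,0,-0.06,0,0.6,0,0,-0.12,0,0.6,0,0,-0.18,0,0.6,0,0,-0.24,0,0.6,0,0,-0.28,0,0.6,0,0,-0.3,0,0.6,0,0,-0.3,0,0.6,0,0,-0.3,0]
}}

```text
time_s: 9.0
tcp_pos: [0.5969, 0.1399, 0.1297]
ee_rot: [[-0.847, -0.532, 0.002], [-0.532, 0.847, 0.0], [-0.002, -0.001, -1.0]]
wrist_force: [0.4, -0.2, 0.3]
gripper_width: 0.6
```

{"api": "drive_tool", "payload": {
  "commands": [0,0,0,0,0,0,0,0,0,0,0,0,0,0,0,0,0,0,0,0,0,0,0,0,0,0,0,0,0,0,0,0,0,0,0,0,0,0,0,0,0,0,0,0,0,0,0,0,0,0]
}}

```text
time_s: 10.0
tcp_pos: [0.5971, 0.1404, 0.1289]
ee_rot: [[-0.846, -0.533, 0.002], [-0.533, 0.846, 0.001], [-0.002, -0.0, -1.0]]
wrist_force: [4.4, 2.4, -2.0]
gripper_width: 0.157
```

{"api": "drive_tool", "payload": {
  "commands": [0,0,0,0,-0.07,0,0,0,0,-0.14,0,0,0,0,-0.21,0,0,0,0,-0.28,0,0,0,0,-0.35,0,0,0,0,-0.42,0,0,0,0,-0.49,0,0,0,0,-0.56,0,0,0,0,-0.63,0,0,0,0,-0.7,0,0,0,0,-0.76,0,0,0,0,-0.8]
}}

```text
time_s: 11.2
tcp_pos: [0.5953, 0.1405, 0.1289]
ee_rot: [[-0.802, 0.598, -0.001], [0.598, 0.802, 0.001], [0.002, -0.0, -1.0]]
wrist_force: [-1.0, 4.7, -0.6]
gripper_width: 0.158
```

{"api": "drive_tool", "payload": {
  "commands": [0,0,0,0,0,0,0,0,0,0,0,0,0,0,0,0,0,0,0,0,0,0,0,0,0,0,0,0,0,0]
}}

```text
time_s: 11.8
tcp_pos: [0.5953, 0.1405, 0.1289]
ee_rot: [[-0.804, 0.594, -0.001], [0.594, 0.804, 0.001], [0.002, -0.0, -1.0]]
wrist_force: [-1.3, 5.2, 1.8]
gripper_width: 0.159
```

```bash
python3 - <<'E'
from h import *
s=r.sense();R=s["ee_rot"];print(s["time_s"],s["wrist_force"],s["moment"],s["gripper_width"],np.degrees(np.arctan2(-R[1,0],-R[0,0])))
a=cv2.resize(r.capture("scene")[190:310,260:460],None,fx=4,fy=4,interpolation=cv2.INTER_CUBIC)
b=r.capture("top"); cv2.imwrite("pics/top4.png",b)
cv2.imwrite("pics/c5.png",a)
E
```

```text
11.8 [-1.30857981  5.21896716  1.7682521 ] [1.65158877 0.47079112 0.07564086] 0.1589119440316679 -36.47595999387978
```

View pics/c5.png

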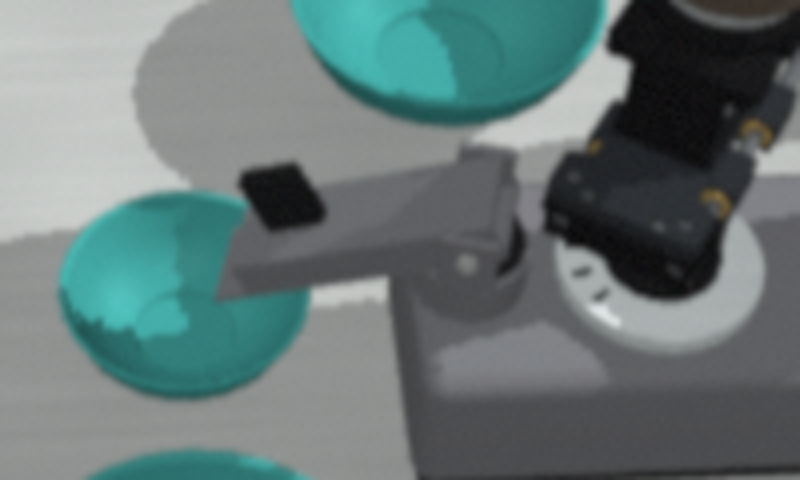

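```bash
python3 - <<'E'
from h import *
for s,t in((-.25,.42),(-.25,.5),(-.25,.58),(-.15,.5)):
    print(s,t,((proj("scene",[loc(s,t,np.r_[p],[0,.003,0]) for p in((.15,.025,-.009),(.112,-.006,.052),(.112,.006,.052))])-[260,190])*4).round(0).tolist())
im=cv2.imread("pics/top4.png"); k=cv2.resize(im[135:300,185:385],None,fx=4,fy=3.5)
cv2.imwrite("pics/c6.png",cv2.resize(im[180:300,180:370],None,fx=4,fy=4,interpolation=cv2.INTER_CUBIC))
E
```

```text
-0.25 0.42 [[203.0, 285.0], [235.0, 155.0], [230.0, 173.0]]
-0.25 0.5 [[214.0, 299.0], [235.0, 168.0], [231.0, 186.0]]
-0.25 0.58 [[226.0, 313.0], [237.0, 181.0], [232.0, 198.0]]
-0.15 0.5 [[215.0, 319.0], [230.0, 186.0], [228.0, 204.0]]
```

View pics/c6.png

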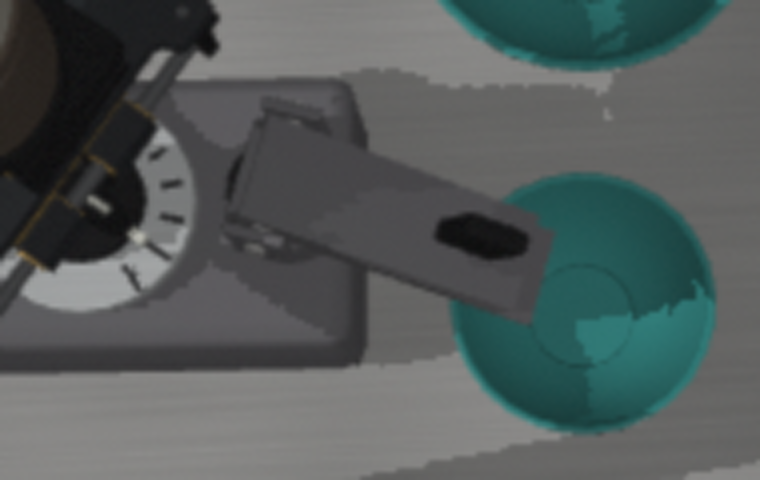

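The lip in the scene crop, observed (217,300), fits tilt 0.50, which predicts (214,299). In the top crop the white pointer (135,237) lines up with the fourth rib (155,245), which is click 3. I'm handing in.

```bash
python3 -c "
from station import r
print(r.finish_job()); s=r.sense(); print(s['time_s'],s['wrist_force'],s['gripper_width'])"
```

```text
the job is handed in; nothing more can be done
None
the job is handed in; nothing more can be done
```

The chute points at the middle of the smallest bowl at about 30° down, and I handed in with the fingers still holding the dial at the third click. No verdict was reported.

- **Chute:** I pinched the tab (11.6 mm between the jaws, against 12 mm given) and swivelled the chute from about +0.40 to −0.25 rad. The tilt went from about −0.07 to 0.50–0.52 rad, and the pictures after release agree with that. The chute's centre line passes within a few millimetres of the bowl's centre in the picture.
- **Dial:** I gripped the bar (13.7 mm, against 14 mm given) and turned it 1.20 rad clockwise. The white pointer lines up with the rib for the third click. The moment on the wrist was 0.08 N m, roughly what the spring should give there.
- **Rest of the scene:** The bowl stood clear of the arm throughout. I didn't measure the brush, tag clip and canister again at the end, but nothing passed near them. The last reading before hand-in was 11.8 s.
- **Disagreement:** The first estimates of the dispenser's position differed by 2–4 mm, which is within what the tolerances allow. No other check failed.

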